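# Shut the tagged water valve under the sliding cover of the booth's valve box

### The job

The tasting session is over, so turn off the booth's rinse water: with a fingertip, push the ridged sliding cover of the grey valve box fully open, push the handle with the round tag disc a quarter turn clockwise against its shut stop, and then push the cover fully closed again. Only push, never pinch the ridge or the handle between the fingers. Leave the plain handle as it is, and do not shift or lift the things around the box.

Things in the scene. Friction and masses are not known exactly. Their poses are not given: they have to be found in the camera images.
- valve_box: grey box screwed to the worktop, 72 mm high; origin on the worktop. Its front (-x) faces the worktop's open edge, away from the robot; x points back towards the robot, y to the robot's right, z up. Outside x -90 to +92 mm, y +-110. The front half (x -85 to 0, y +-105) is a bay with two valves in either order; the rear half is closed. Side rails (y +-100 to +-110, top z 72) hold the cover
- cover (a joint): slide of the aluminium cover plate along the box's +x (towards the robot), m: 0 fully closed, 0.08 fully open against its stop (bay open from x -85 to -8 mm). Friction about 2.5 N; stays where it is left; may start up to 20 mm ajar. Plate 92 x 211 mm, top at z 65.5 mm
- ridge_mid (a point): foot of the cover's pull ridge at mid-length, at the height of the plate's top (z 65.5 mm); moves with the cover, at box x -78.5 mm, y 0 when closed. The ridge is an upright rib along the box's y, 120 mm long, 11 mm thick (faces 5.5 mm before and behind this point), 11.5 mm high with a 15 mm high middle rib. Fingers pressing on its front and back at once is pinching
- tagged_handle (a joint): hinge of the tagged valve's lever about its upright axis, rad: 0 to 0.15 (at the start) open, lever pointing to the box's front (-x, away from the robot); grows clockwise seen from above; pi/2 is shut at a hard stop, lever pointing to the box's +y (robot's right). Friction about 0.1 N m; stays where it is left. Fingers pressing on both its sides at once is pinching
- tagged_handle_axis (a point): point on the tagged lever's turning axis at mid-height of its grip, 45.5 mm above the worktop; box x -18 mm, box y +35 or -45 mm. The valve body and its pipe below the lever reach up to z 37 mm at the axis, z 34 mm elsewhere
- tagged_handle_end (a point): point in the tagged lever 40 mm out from its axis, z 45.5 mm. Grey lever, 14 mm wide, ends 46 mm from its axis, z 40 to 51 mm with a 6 mm wide spine up to z 54; on its end lies a round tag disc 26 mm across (z 54 to 57, rivet to 59, centre 37 mm from the axis), which the plain lever lacks
- plain_handle (a joint): hinge of the other valve's plain lever without disc, same size and sense; it is open, 0 to 0.25 rad, and must stay so
- plain_handle_axis (a point): point on the plain lever's turning axis, 45.5 mm above the worktop; box x -18 mm, box y the other of +35 and -45 mm
- plain_handle_end (a point): point in the plain lever 40 mm out from its axis, z 45.5 mm
- portion_cup: loose clear portion cup, 46 mm across and 45 mm high, origin under its centre, standing to the robot's right of the box; a bystander
- cards: loose stack of cards, 52 x 74 x 15 mm, origin under its centre, lying to the robot's left of the box; a bystander
- capped_marker: loose capped marker pen, 129 mm long, 18 mm thick, origin under its centre, lying to the robot's right of the box; a bystander

How it is judged (in metres and radians):
On the way, in this order (a step that is already met when the one before it is completed fails the run):
1. the cover is pushed open, clear of the valves (value of joint cover above 0.07 m), for 0.1 s.
2. the tagged handle is pushed shut while the cover is open (value of joint tagged_handle above 1.485 rad and value of joint cover above 0.055 m), for 0.2 s.
At the end, for the whole second after the job is handed in: The tagged handle is within 5 degrees of its shut stop, the cover is closed within 4 mm and at rest, the plain handle has not moved (6 mm at its end) and the cup, the cards and the marker are within 15 mm of where they stood (value of joint tagged_handle above 1.485 rad and value of joint cover below 0.004 m and velocity of joint cover between -0.005 and 0.005 m/s and distance of plain_handle_end from where it was at the start of the episode below 0.006 m and distance of each of portion_cup, cards, capped_marker from where it was at the start of the episode below 0.015 m); the robot touches nothing.
It fails at once if the tagged handle is pinched: fingers press on both its sides at once ((contact force between the fingers and tagged_handle_c0 above 1.5 N or contact force between the fingers and tagged_handle_c2 above 1.5 N) and (contact force between the fingers and tagged_handle_c1 above 1.5 N or contact force between the fingers and tagged_handle_c3 above 1.5 N)).
It fails at once if the cover's ridge is pinched: fingers press on its front and back at once (contact force between the fingers and cover_c0 above 1.5 N and contact force between the fingers and cover_c1 above 1.5 N).
It fails at once if the plain handle is turned (distance of plain_handle_end from where it was at the start of the episode above 0.01 m).
It fails at once if the cup, the cards or the marker is lifted or shifted (distance of any of portion_cup, cards, capped_marker from where it was at the start of the episode above 0.02 m).
It also fails if it takes over 48 s, if anything falls off the work surface, if the arm or the gripper's body presses on something with over 40 N, if the wrist force passes 120 N, or if a joint passes its speed limit or range.

### The arm

A 6-joint arm with a two-finger parallel gripper is mounted at the origin on the work surface; the furniture and walls round the work are solid. World frame = base frame: x ahead of the robot, y to its left, z up, the work surface at z = 0. Lengths are in mm, angles in rad, forces in N, time in s.
With the tool pointing down it reaches from about 275 to 1000 mm from the base axis. Payload 8.4 kg.
Tool frame: the origin (TCP) lies on the centre line of the jaws, within the pads' length; the fingertips stand 17 mm ahead of it and the grasp point (between the pads) lies 2 mm behind it; z points along the fingers, y is the line along which they close (so a half turn about z gives the same grasp; the last joint's range is limited). The gripper opens to 85 mm and grips with 20 to 120 N. Pads are 22 mm wide; open, the fingers measure 114 mm over their backs; the gripper's body (76 mm by 85 mm) begins 54 mm behind the grasp point. The pads swing forward as they close: fully open they stand 13 mm farther back than shut.
Start: joints at [1.274, 0.353, 1.633, -0, 1.155, -0.002], TCP at [181.591, 598.041, 248.281] pointing down, gripper open.
Joint ranges: [-2.63, 2.63], [-0.92, 2.1], [0.06, 2.66], [-1.3, 4.44], [0, 2.69], [-3.02, 3.02]. Speed limits (rad/s): [2.22, 2.22, 2.79, 3.14, 3.14, 3.14].

### API

Orientations are given as [roll, pitch, yaw] about the fixed x, y, z axes, in that order (R = Rz(yaw) Ry(pitch) Rx(roll)).
In Python, from rig import r, eyes gives the robot as it stands. The module is installed in compiled form; this text tells all that it offers.
- The arm moves only by the shell command python3 -m inch 'ROWS' [FORCE]. ROWS is JSON, a list of rows, each a list of 7 numbers: the shift along the tool's x, y, z in m, then the turn, a rotation vector about the tool's x, y, z in degrees, then the closure, from -1 (fully open) to 1 (shut). In form: [[x, y, z, rx, ry, rz, gripper], ...]. A call has 1 to 8 rows; each row shifts and turns the commanded pose from where the row before left it, along the tool's axes as they then stand; what a row does not reach is not made up. A row lasts 1/10 s, in which the tool goes at most 50 mm and 8.59 degrees, less where a joint would pass 70% of its speed; a pose out of reach is approached as far as the arm can. A call with a gripper value outside its range is refused whole. The fingers move at their own pace and stop on an object; FORCE is the grip in N (left out, the last holds). Time passes only in rows, so rows that do not move let the fingers close. It gives the time, the measured TCP pose, the force, the opening and the grip force at its end, in the units of the state.
- r.sense(): the state, without advancing time (a new reading comes with each control period).
- eyes.grab_frame(name): name is "scene" or "top" or "wrist"; returns a dict with "img" (400x640x3 uint8, blue, green, red), "fx", "fy", "cx", "cy" (pixels), "R" (3x3) and "t" (3): a world point X has camera coordinates R X + t; the wrist camera has in their place "hand_eye" (4x4, takes a point from camera to tool coordinates, whose origin is the TCP and whose axes are the flange's). Camera axes: x right, y down, z forward; pixel columns grow to the right and rows downward; lengths in mm; the calibration is good to about 2 mm. A picture is of the moment at which its call begins: read the wrist's pose just before it. There is no depth.
- r.sign_off(): hands the job in; it is judged then, once.
The state is a dict: "clock": time; "qpos": joint angles; "qvel": joint speeds; "joint_efforts": joint torques, N m; "eef_pos": TCP position; "tcp_rot": TCP orientation; "contact_force": force on the tool from outside, world axes, zero at the start; "wrist_torque": the same for the moment, N m; "opening": opening from 0.0 (shut) to 1.0 (fully open); "grasp_force": force on a finger pad.
Only numpy, scipy, OpenCV 4.12 (cv2) and the standard library are available. Lean on these libraries where they do the work, as an engineer would, in place of code of your own. Each camera call takes 0.05 s, during which the arm holds its last target. There are 200 camera calls.

## Working session

There is one attempt and no reset: what is moved stays moved. The work goes in short steps, Python scripts to look and compute and a shell command to move; the robot and the scene stay as the last step left them, time stands still between calls to the robot, and variables do not carry over. Pictures are saved under pics/ and viewed, at most 10 in all, crops included, and the job is handed in when it is done.

```bash
mkdir -p pics; ls; python3 - <<'E'
from rig import r,eyes
import cv2,numpy as np
s=r.sense();print({k:np.round(v,3).tolist() for k,v in s.items()})
for n in("scene","top","wrist"):
    f=eyes.grab_frame(n);cv2.imwrite(f"pics/{n}0.png",f["img"]);print(n,f["fx"],f["cx"],f["cy"],{k:np.round(f[k],3).tolist() for k in("R","t","hand_eye") if k in f})
a=[cv2.imread(f"pics/{n}0.png") for n in("scene","top")]
E
```

```text
pics
{'clock': 0.0, 'qpos': [1.274, 0.354, 1.634, 0.0, 1.155, -0.002], 'qvel': [0.001, -0.0, -0.0, -0.001, -0.001, 0.001], 'joint_efforts': [-0.005, -60.523, -34.206, -0.001, 0.01, 0.0], 'eef_pos': [181.456, 597.604, 247.572], 'tcp_rot': [-3.14, -0.0, 2.847], 'contact_force': [-0.142, -0.284, -0.678], 'wrist_torque': [0.011, -0.023, 0.042], 'grasp_force': 0.0, 'opening': 1.004}
scene 456.8975908382643 321.79903723043174 196.55532179325397 {'R': [[-0.995, -0.097, -0.02], [-0.054, 0.698, -0.714], [0.083, -0.709, -0.7]], 't': [442.754, -125.489, 1209.723]}
top 432.035931789597 312.31670222062115 195.1762270087102 {'R': [[0.015, -1.0, 0.006], [-0.979, -0.016, -0.203], [0.203, -0.003, -0.979]], 't': [272.944, 421.778, 994.574]}
wrist 290.4945888009813 320.22580770186016 195.0821389453169 {'hand_eye': [[-0.001, -0.956, -0.293, 75.301], [1.0, -0.001, 0.0, -0.032], [-0.0, -0.293, 0.956, -125.425], [0.0, 0.0, 0.0, 1.0]]}
```

View pics/top0.png

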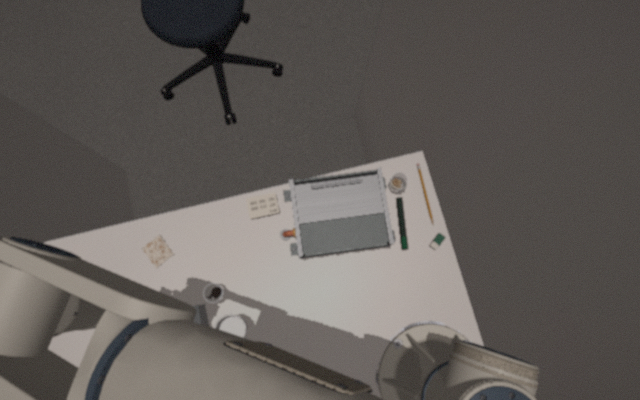

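View pics/scene0.png

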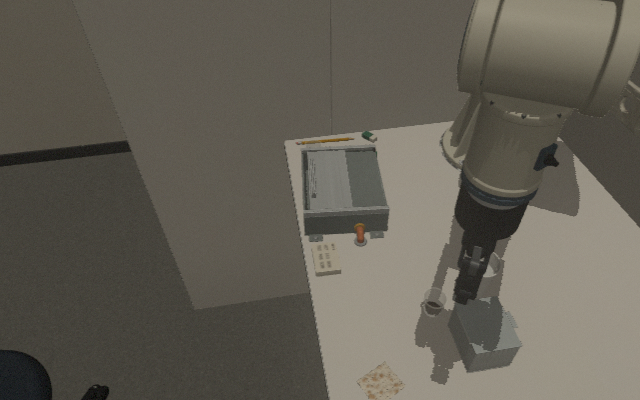

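The top view shows the box at px (290–392, 172–257) with the ridge near (336,184). The cards are at (264,206), the cup at (397,184) and the marker at (402,223). The scene view agrees. I'll enlarge the box next.

```bash
python3 - <<'E'
import cv2,numpy as np
a=cv2.imread("pics/top0.png")[160:270,240:450];cv2.imwrite("pics/c1.png",cv2.convertScaleAbs(cv2.resize(a,None,fx=3.8,fy=3.8,interpolation=cv2.INTER_CUBIC),alpha=1.3))
E
```

```text
(no output)
```

View pics/c1.png

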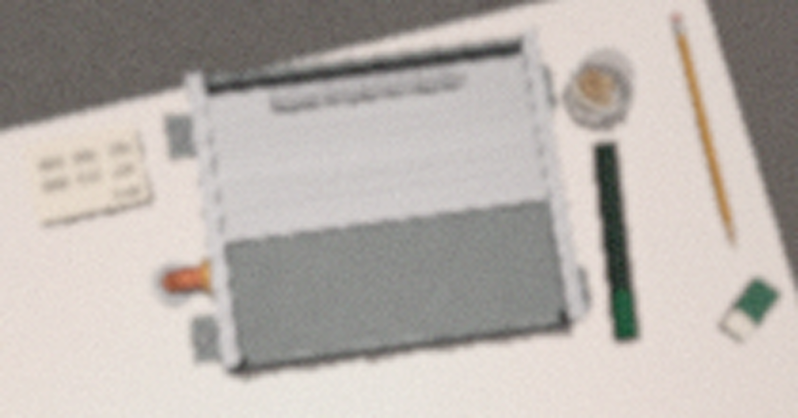

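The enlarged crop shows the rail-top outer corners at about (190,78), (537,38), (232,368) and (580,318). The ridge runs from (270,103) to (465,80), and a dark gap along the front edge means the cover is ajar.

```bash
cat > h.py <<'E'
import numpy as np,cv2
from rig import r,eyes
from scipy.spatial.transform import Rotation as Ro
def cam(f,s=None):
    if "R" in f: R=np.array(f["R"]);return R.T,-R.T@np.array(f["t"])
    T=np.eye(4);T[:3,:3]=Ro.from_euler('xyz',s["tcp_rot"]).as_matrix();T[:3,3]=s["eef_pos"];T=T@np.array(f["hand_eye"]);return T[:3,:3],T[:3,3]
def ray(f,uv,s=None):
    A,o=cam(f,s);d=A@np.array([(uv[0]-f["cx"])/f["fx"],(uv[1]-f["cy"])/f["fy"],1]);return o,d/np.linalg.norm(d)
def onz(f,uv,z,s=None):
    o,d=ray(f,uv,s);return o+d*(z-o[2])/d[2]
def proj(f,X,s=None):
    A,o=cam(f,s);c=A.T@(np.array(X)-o);return c[:2]/c[2]*[f["fx"],f["fy"]]+[f["cx"],f["cy"]]
def tri(*rs):
    M=sum(np.eye(3)-np.outer(d,d) for o,d in rs);b=sum((np.eye(3)-np.outer(d,d))@o for o,d in rs);return np.linalg.solve(M,b)
E
python3 - <<'E'
from h import *
f=eyes.grab_frame("top")
P=lambda u,v,z:onz(f,(240+u/3.8,160+v/3.8),z)
FL,FR,RL,RR=[P(*p,72) for p in((190,78),(537,38),(232,368),(580,318))]
for n,a,b in(("front",FL,FR),("rear",RL,RR),("L",RL,FL),("R",RR,FR)):print(n,a.round(),b.round(),np.linalg.norm(a-b).round(1),np.degrees(np.arctan2(*(b-a)[1::-1])).round(1))
print("ridge",P(270,103,77).round(1),P(465,80,77).round(1))
print("centre",np.mean([FL,FR,RL,RR],0))
for n,p in(("cup",(598,90)),("markf",(605,145)),("markr",(627,338))):print(n,P(*p,10).round())
E
```

```text
front [446. 332.  72.] [475. 117.  72.] 216.9 -82.3
rear [268. 303.  72.] [301.  95.  72.] 210.8 -81.0
L [268. 303.  72.] [446. 332.  72.] 179.7 9.5
R [301.  95.  72.] [475. 117.  72.] 174.8 7.5
ridge [429.5 282.8  77. ] [445.9 163.1  77. ]
centre [372.53632282 211.88836894  72.        ]
cup [457.  68.  10.]
markf [420.  64.  10.]
markr [295.  53.  10.]
```

```bash
python3 -m inch '[[0,0,-0.005,0,0,-8.27,1],[0,0,-0.005,0,0,-8.27,1],[0,0,0,0,0,-8.27,1],[-0.0182,-0.0454,0,0,0,0,1],[-0.0182,-0.0454,0,0,0,0,1],[-0.0182,-0.0454,0,0,0,0,1],[-0.0182,-0.0454,0,0,0,0,1],[-0.0182,-0.0454,0,0,0,0,1]]' 40; python3 -m inch '[[-0.0182,-0.0454,0,0,0,0,1],[-0.0182,-0.0454,0,0,0,0,1],[-0.0182,-0.0454,0,0,0,0,1],[-0.0182,-0.0454,0,0,0,0,1],[0,0,0,0,0,0,1],[0,0,0,0,0,0,1],[0,0,0,0,0,0,1]]'
python3 - <<'E'
from h import *
s=r.sense();f=eyes.grab_frame("wrist");cv2.imwrite("pics/w1.png",f["img"]);print(s["eef_pos"],s["tcp_rot"],s["opening"],s["contact_force"])
np.save("s1.npy",dict(s=s,f=f),allow_pickle=True)
E
```

```text
clock: 1.0
eef_pos: [303.5, 384.0, 258.2]
tcp_rot: [-3.142, 0.0, -3.003]
contact_force: [1.4, 0.2, 0.3]
opening: 0.0
grasp_force: 0.0
clock: 1.7
eef_pos: [399.8, 216.5, 258.2]
tcp_rot: [3.141, -0.0, -3.003]
contact_force: [-0.6, -0.9, -0.2]
opening: 0.002
grasp_force: 0.0
[399.76862001 216.49288567 258.23296371] [ 3.14125808e+00 -2.56590828e-04 -3.00325812e+00] 0.002367765539382182 [-0.57459584 -0.88412737 -0.18529744]
```

View pics/w1.png

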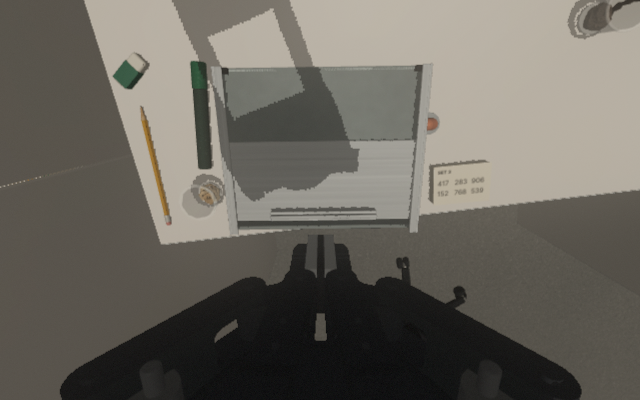

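The wrist view shows the closed fingertips at (320,235). The rail corners are at about (213,67), (432,65), (230,236) and (419,233), and the ridge runs (271,213)–(377,213).

```bash
python3 - <<'E'
from h import *
D=np.load("s1.npy",allow_pickle=True).item();s,f=D["s"],D["f"]
A,o=cam(f,s);T=Ro.from_euler('xyz',s["tcp_rot"]).as_matrix()
for p in((0,0,17),(11,0,17),(11,7,17),(11,0,4),(-11,0,17)):print(p,proj(f,np.array(s["eef_pos"])+T@p,s).round(1))
FR,FL,RR,RL=[onz(f,p,72,s) for p in((230,236),(419,233),(213,67),(432,65))]
for n,a,b in(("front",FL,FR),("rear",RL,RR),("L",RL,FL),("R",RR,FR)):print(n,a.round(),b.round(),np.linalg.norm(a-b).round(1),np.degrees(np.arctan2(*(b-a)[1::-1])).round(1))
print("c",np.mean([FL,FR,RL,RR],0).round(1))
t=eyes.grab_frame("top");q=lambda u,v:(240+u/3.8,160+v/3.8)
for n,w,u in(("ridgeR",(271,213),(465,80)),("ridgeL",(377,213),(270,103)),("RR",(213,67),(580,318)),("RL",(432,65),(232,368)),("FL",(419,233),(190,78)),("FR",(230,236),(537,38))):print(n,onz(f,w,77 if "ri" in n else 72,s).round(1),tri(ray(f,w,s),ray(t,q(*u))).round(1))
c=f["img"][195:250,200:440];cv2.imwrite("pics/c2.png",cv2.convertScaleAbs(cv2.resize(c,None,fx=3.3,fy=3.3,interpolation=cv2.INTER_CUBIC),alpha=1.5))
E
```

```text
(0, 0, 17) [319.9 250.4]
(11, 0, 17) [319.8 231.9]
(11, 7, 17) [333.  231.9]
(11, 0, 4) [319.8 242.8]
(-11, 0, 17) [319.9 268.2]
front [450. 340.  72.] [484. 122.  72.] 221.3 -81.1
rear [272. 310.  72.] [303.  96.  72.] 216.3 -81.6
L [272. 310.  72.] [450. 340.  72.] 180.7 9.5
R [303.  96.  72.] [484. 122.  72.] 182.6 7.9
c [377.3 217.2  72. ]
ridgeR [446.9 167.4  77. ] [444.4 166.   83.3]
ridgeL [430.5 285.6  77. ] [427.  282.8  87.6]
RR [303.3  96.4  72. ] [302.5  92.6  61. ]
RL [271.8 310.4  72. ] [270.7 304.8  82.1]
FL [450.  340.4  72. ] [440.8 331.1  93.8]
FR [484.1 121.7  72. ] [468.8 125.6  99.3]
```

View pics/c2.png

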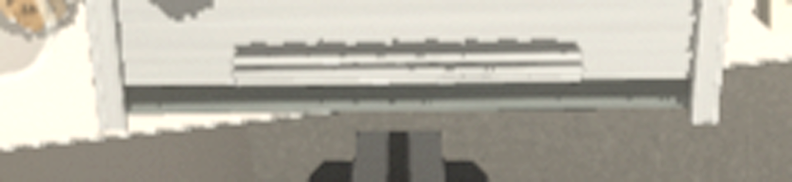

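```bash
python3 -m inch '[[-0.036,0.004,0,0,0,-0.3,1],[-0.036,0,0,0,0,0,1],[0,0,0.045,0,0,0,1],[0,0,0.045,0,0,0,1],[0,0,0.045,0,0,0,1],[0,0,0.018,0,0,0,1],[0,0,0,0,0,0,1],[0,0,0,0,0,0,1]]'
python3 - <<'E'
from h import *
s=r.sense();f=eyes.grab_frame("wrist");cv2.imwrite("pics/w2.png",f["img"]);print(s["eef_pos"],s["tcp_rot"],s["contact_force"])
np.save("s2.npy",dict(s=s,f=f),allow_pickle=True)
E
```

```text
clock: 2.6
eef_pos: [470.7, 231.1, 105.6]
tcp_rot: [-3.142, -0.0, -2.996]
contact_force: [1.5, 0.5, 0.3]
opening: 0.001
grasp_force: 0.0
[470.69782035 231.06264779 105.60641129] [-3.14159115e+00 -2.04883555e-04 -2.99644443e+00] [1.4686482  0.47229905 0.3314307 ]
```

View pics/w2.png

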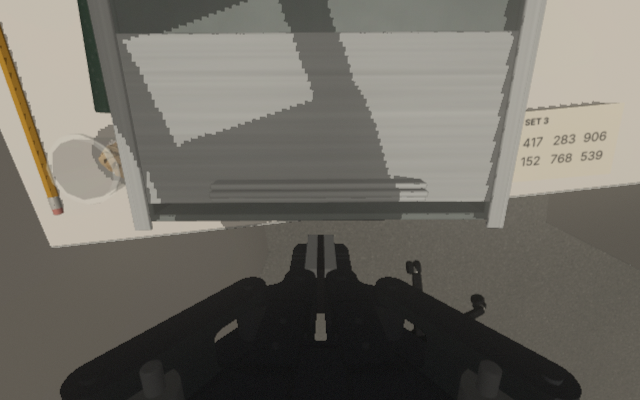

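Ridge ends are now at about (212,188) and (427,188), and the front rail corners at (133,231) and (505,228). I'll triangulate these against the first wrist view.

```bash
python3 - <<'E'
from h import *
a,b=[np.load(n,allow_pickle=True).item() for n in("s1.npy","s2.npy")]
P={}
for n,p,q,z in(("ridgeR",(271.2,213.8),(212,188),77),("ridgeL",(375.8,213.8),(427,188),77),("FR",(228.8,236),(133,231),72),("FL",(418.8,232),(505,228),72)):
    P[n]=tri(ray(a["f"],p,a["s"]),ray(b["f"],q,b["s"]));print(n,P[n].round(1),onz(b["f"],q,z,b["s"]).round(1))
m=(P["ridgeR"]+P["ridgeL"])/2;F=(P["FR"]+P["FL"])/2;print(m,F,np.linalg.norm(m-F), np.degrees(b["s"]["tcp_rot"]))
E
```

```text
ridgeR [447.5 167.8  77.5] [447.5 167.7  77. ]
ridgeL [429.6 282.9  82.1] [430.5 284.8  77. ]
FR [483.4 120.3  72.1] [482.7 120.4  72. ]
FL [449.9 341.1  69.1] [448.9 338.9  72. ]
[438.5507768  225.36322295  79.79472889] [466.68295856 230.69738861  70.61915514] 30.06765916141859 [-1.79999914e+02 -1.17389630e-02 -1.71683620e+02]
```

```bash
python3 -m inch '[[0,0,0.01,0,0,0,1],[0,0,0.01,0,0,0,1],[0.010,0,0,0,0,0,1],[0.008,0,0,0,0,0,1],[0.008,0,0,0,0,0,1],[0.008,0,0,0,0,0,1]]'; python3 -m inch '[[0.01,0,0,0,0,0,1],[0.01,0,0,0,0,0,1],[0.01,0,0,0,0,0,1],[0.008,0,0,0,0,0,1],[0.005,0,0,0,0,0,1],[0.004,0,0,0,0,0,1],[0,0,0,0,0,0,1],[0,0,0,0,0,0,1]]'
```

```text
clock: 3.25
eef_pos: [436.9, 225.1, 85.6]
tcp_rot: [3.141, 0.001, -2.998]
contact_force: [3.0, -0.3, -1.8]
opening: -0.004
grasp_force: 1.5
clock: 4.05
eef_pos: [392.1, 218.9, 85.6]
tcp_rot: [3.141, 0.003, -2.998]
contact_force: [7.6, -1.8, -0.5]
opening: 0.001
grasp_force: 3.6
```

```bash
python3 -m inch '[[0.003,0,0,0,0,0,1],[0.003,0,0,0,0,0,1],[0,0,0,0,0,0,1],[0,0,0,0,0,0,1]]'; python3 -m inch '[[-0.012,0,0,0,0,0,1],[-0.01,0,0,0,0,0,1],[0,0,-0.04,0,0,0,1],[0,0,-0.045,0,0,0,1],[0.01,0,-0.045,0,0,0,1],[0,0,0,0,0,0,1],[0,0,0,0,0,0,1]]'
python3 - <<'E'
from h import *
s=r.sense();f=eyes.grab_frame("wrist");cv2.imwrite("pics/w3.png",f["img"]);print(s["eef_pos"],s["tcp_rot"],s["contact_force"])
np.save("s3.npy",dict(s=s,f=f),allow_pickle=True)
E
```

```text
clock: 4.45
eef_pos: [391.5, 219.7, 86.6]
tcp_rot: [3.139, 0.014, -2.997]
contact_force: [26.7, -3.5, -13.6]
opening: -0.005
grasp_force: 12.6
clock: 5.15
eef_pos: [396.5, 219.4, 216.0]
tcp_rot: [3.141, 0.001, -2.998]
contact_force: [0.4, 0.6, -0.5]
opening: 0.001
grasp_force: 0.0
[396.53671884 219.44673742 216.00184058] [ 3.14081687e+00  9.53968721e-04 -2.99808454e+00] [ 0.42421092  0.5822582  -0.49898984]
```

View pics/w3.png

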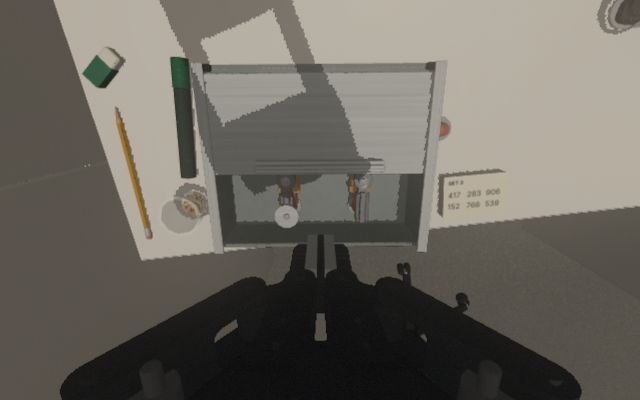

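The cover is open. The tagged lever is on the image's left (box +y side), with its disc centre at (287,216). The plain lever's end is at about (362,220).

```bash
cat >> h.py <<'E'
a=np.radians(188.3);O=np.array([377.2,217.3]);ex=np.array([np.cos(a),np.sin(a)]);ey=np.array([-ex[1],ex[0]])
def box(X):d=np.array(X)[:2]-O;return np.array([d@ex,d@ey]).round(1)
E
python3 - <<'E'
from h import *
D=np.load("s3.npy",allow_pickle=True).item();s,f=D["s"],D["f"]
for n,p,z in(("disc",(287,216),57),("axisT",(289,181),51),("plainEnd",(362,221),51),("axisP",(361,183),51),("ridge",(320,165),80),("FRrail",(215,253),72),("FLrail",(428,250),72)):print(n,box(onz(f,p,z,s)))
print("tcp",box(s["eef_pos"]))
c=f["img"][155:250,200:440];cv2.imwrite("pics/c3.png",cv2.convertScaleAbs(cv2.resize(c,None,fx=3.3,fy=3.3,interpolation=cv2.INTER_CUBIC),alpha=1.6))
E
```

```text
disc [-54.5  35.2]
axisT [-18.3  32.5]
plainEnd [-62.8 -44.5]
axisP [-20.6 -41.8]
ridge [4.1 0.5]
FRrail [-89.4 109.2]
FLrail [ -86.5 -110.6]
tcp [-19.4   0.7]
```

View pics/c3.png

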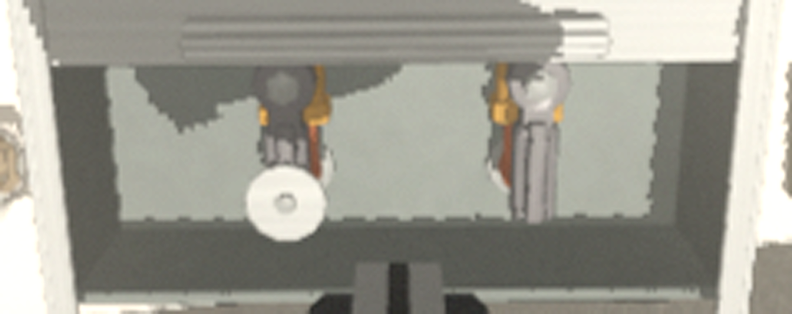

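```bash
python3 -m inch '[[-0.0386,0.003,0,0,0,0,1],[0,0,0.045,0,0,0,1],[0,0,0.045,0,0,0,1],[0,0,0.035,0,0,0,1],[0,0,0.02,0,0,0,1],[0,0,0.0125,0,0,0,1],[0,0,0,0,0,0,1],[0,0,0,0,0,0,1]]'
python3 -c "
from h import *
s=r.sense();print(box(s['eef_pos']))"
```

```text
clock: 6.0
eef_pos: [434.4, 227.7, 57.7]
tcp_rot: [-3.141, -0.001, -2.998]
contact_force: [0.1, 0.6, -0.3]
opening: 0.001
grasp_force: 0.0
[-58.1  -2.1]
```

```bash
python3 -m inch '[[-0.001,-0.008,0,0,0,0,1],[-0.001,-0.008,0,0,0,0,1],[-0.001,-0.007,0,0,0,0,1],[-0.001,-0.007,0,0,0,0,1],[0,-0.007,0,0,0,0,1],[0,-0.007,0,0,0,0,1],[0,0,0,0,0,0,1]]'; python3 -m inch '[[0.0025,-0.008,0,0,0,0,1],[0.0025,-0.008,0,0,0,0,1],[0.0045,-0.006,0,0,0,0,1],[0.0045,-0.006,0,0,0,0,1],[0.006,-0.002,0,0,0,0,1],[0.004,0,0,0,0,0,1],[0,0,0,0,0,0,1]]'
python3 -c "
from h import *
s=r.sense();print(box(s['eef_pos']),box(s['contact_force'][:2]+O))"
```

```text
clock: 6.7
eef_pos: [444.8, 183.7, 57.8]
tcp_rot: [-3.141, -0.0, -2.999]
contact_force: [1.2, 0.2, -0.5]
opening: 0.001
grasp_force: 0.3
clock: 7.4
eef_pos: [427.3, 151.4, 58.4]
tcp_rot: [-3.141, 0.005, -2.997]
contact_force: [9.7, -5.0, -3.9]
opening: 0.001
grasp_force: 4.9
[-40.   72.4] [-8.9  6.4]
```

```bash
python3 -m inch '[[0.002,0,0,0,0,0,1],[0.002,0,0,0,0,0,1],[0,0,0,0,0,0,1],[0,0,0,0,0,0,1],[0,0,0,0,0,0,1]]'; python3 -m inch '[[-0.01,0,0,0,0,0,1],[-0.008,0.01,0,0,0,0,1],[0,0.02,-0.02,0,0,0,1],[0,0.02,-0.045,0,0,0,1],[0,0.02,-0.045,0,0,0,1],[0.02,0,-0.045,0,0,0,1],[0,0,0,0,0,0,1],[0,0,0,0,0,0,1]]'
python3 - <<'E'
from h import *
s=r.sense();f=eyes.grab_frame("wrist");cv2.imwrite("pics/w4.png",f["img"]);print(box(s["eef_pos"]),s["eef_pos"],s["contact_force"])
np.save("s4.npy",dict(s=s,f=f),allow_pickle=True)
E
```

```text
clock: 7.9
eef_pos: [426.7, 151.5, 58.9]
tcp_rot: [-3.142, 0.011, -2.996]
contact_force: [21.3, -7.9, -9.1]
opening: -0.005
grasp_force: 9.9
clock: 8.7
eef_pos: [408.7, 220.6, 213.5]
tcp_rot: [3.141, 0.001, -2.997]
contact_force: [-0.2, 0.4, -0.3]
opening: 0.0
grasp_force: 0.0
[-31.6   1.3] [408.65928909 220.60339879 213.46585842] [-0.19830291  0.38983347 -0.28712147]
```

View pics/w4.png

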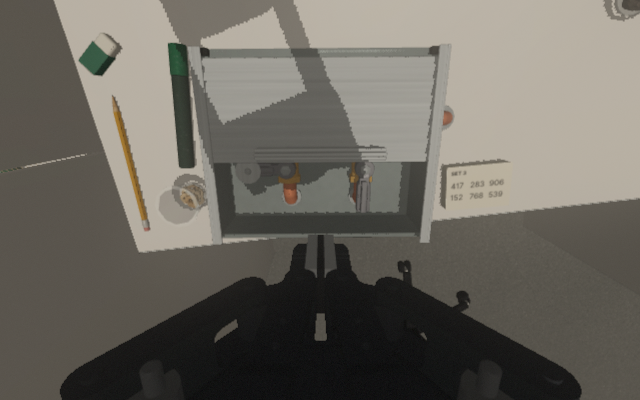

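The tagged lever now points to box +y, with its disc at (248,172). The plain lever and the bystanders haven't moved. I'll check the angle.

```bash
python3 - <<'E'
from h import *
D=np.load("s4.npy",allow_pickle=True).item();s,f=D["s"],D["f"]
for n,p,z in(("disc",(248,172),57),("axisT",(288,172),51),("ridge",(320,155),80)):print(n,box(onz(f,p,z,s)))
E
```

```text
disc [-19.   72.5]
axisT [-20.4  33.6]
ridge [1.5 1.2]
```

```bash
python3 -m inch '[[0.031,0.001,0,0,0,0,1],[0.031,0,0,0,0,0,1],[0,0,0.045,0,0,0,1],[0,0,0.045,0,0,0,1],[0,0,0.028,0,0,0,1],[0,0,0.010,0,0,0,1],[0,0,0,0,0,0,1]]'; python3 -m inch '[[-0.008,0,0,0,0,0,1],[-0.008,0,0,0,0,0,1],[-0.01,0,0,0,0,0,1],[-0.01,0,0,0,0,0,1],[-0.01,0,0,0,0,0,1],[-0.01,0,0,0,0,0,1],[-0.01,0,0,0,0,0,1],[-0.01,0,0,0,0,0,1]]'
python3 -c "
from h import *
s=r.sense();print(box(s['eef_pos']),box(s['contact_force'][:2]+O))"
```

```text
clock: 9.45
eef_pos: [347.7, 211.7, 83.6]
tcp_rot: [-3.14, -0.003, -2.998]
contact_force: [-0.2, 0.5, 0.2]
opening: -0.004
grasp_force: 0.0
clock: 10.25
eef_pos: [423.7, 223.1, 84.7]
tcp_rot: [-3.142, -0.0, -2.998]
contact_force: [-3.5, 1.6, -2.2]
opening: 0.001
grasp_force: 1.5
[-46.9   0.9] [ 3.3 -2.1]
```

```bash
python3 -m inch '[[-0.008,0,0,0,0,0,1],[-0.005,0,0,0,0,0,1],[-0.003,0,0,0,0,0,1],[-0.003,0,0,0,0,0,1],[0,0,0,0,0,0,1],[0,0,0,0,0,0,1]]'
python3 -c "
from h import *
s=r.sense();print(box(s['eef_pos']),box(s['contact_force'][:2]+O))"
```

```text
clock: 10.85
eef_pos: [439.1, 225.1, 84.5]
tcp_rot: [-3.141, -0.005, -2.998]
contact_force: [-12.7, 1.6, 6.3]
opening: -0.002
grasp_force: 5.9
[-62.3   1.2] [12.3 -3.5]
```

```bash
python3 -m inch '[[-0.002,0,0,0,0,0,1],[-0.002,0,0,0,0,0,1],[0,0,0,0,0,0,1],[0,0,0,0,0,0,1]]'; python3 -m inch '[[0.01,0,0,0,0,0,1],[0.012,0,0,0,0,0,1],[0,0,-0.04,0,0,0,1],[0,0,-0.045,0,0,0,1],[0,0,-0.04,0,0,0,1],[0,0,0,0,0,0,1],[0,0,0,0,0,0,1],[0,0,0,0,0,0,1]]'
python3 - <<'E'
from h import *
s=r.sense();f=eyes.grab_frame("wrist");cv2.imwrite("pics/w5.png",f["img"]);print(box(s["eef_pos"]),s["contact_force"],s["clock"])
np.save("s5.npy",dict(s=s,f=f),allow_pickle=True)
E
```

```text
clock: 11.25
eef_pos: [439.4, 224.7, 84.0]
tcp_rot: [-3.14, -0.013, -2.999]
contact_force: [-25.8, 0.8, 16.5]
opening: 0.001
grasp_force: 12.5
clock: 12.05
eef_pos: [423.3, 222.8, 208.9]
tcp_rot: [-3.141, -0.001, -2.998]
contact_force: [-0.4, -1.0, -0.6]
opening: -0.0
grasp_force: 0.0
[-46.5   1.2] [-0.43061112 -0.99699013 -0.57927661] 12.05
```

View pics/w5.png

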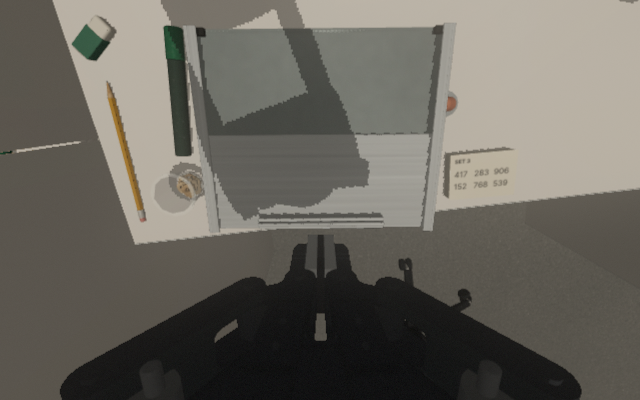

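The cover is fully closed: its ridge is at (320,221), flush with the box front, with no gap. The push met the stop with about 26 N, and the bystanders look untouched.

```bash
python3 -c "
from rig import r
print(r.sign_off())"
```

```text
the job is handed in; nothing more can be done
None
```

The job is handed in (no verdict came back): I pushed the cover open to its stop, turned the tagged handle clockwise to its shut stop and pushed the cover fully closed, and the last pictures show the plain handle, cup, cards and marker undisturbed.

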